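# Click a nylon former onto the forming pin of a goldsmith's bender

### The arm

A 6-joint arm with a two-finger parallel gripper is mounted at the origin on the work surface. World frame = base frame: x ahead of the robot, y to its left, z up, the work surface at z = 0. Lengths are in m, angles in rad, forces in N, time in s.
With the tool pointing down it reaches from about 0.225 to 0.875 m from the base axis. Payload 3.4 kg.
Tool frame: the origin (TCP) lies at the very end of the fingers, on their centre line; the grasp point (between the pads) lies behind it (manip.grasp_offset is the z of the grasp point in the tool frame, in m); z points along the fingers, y is the line along which they close (so a half turn about z gives the same grasp; the last joint's range is limited). The gripper opens to 85 mm and grips with 20 to 120 N. Pads are 22 mm wide; open, the fingers measure 114 mm over their backs; the gripper's body (76 mm by 85 mm) begins 54 mm behind the grasp point. The pads swing forward as they close: fully open they stand 13 mm farther back than shut.
Start: joints at [-1.43, 0.276, 1.505, -0, 1.361, -0.121], TCP at [0.149, -0.555, 0.231] pointing down, gripper open.
Joint ranges: [-2.89, 2.89], [-0.75, 2.08], [0.22, 2.7], [-1.18, 4.32], [0.11, 2.71], [-2.7, 2.7]. Speed limits (rad/s): [2.57, 2.57, 3.14, 3.14, 3.14, 3.14].

### API

Orientations are given as a unit quaternion [w, x, y, z].
In Python, from rig import manip gives the robot as it stands.
- The arm moves only by the shell command python3 -m pendant 'ROWS' [FORCE]. ROWS is JSON, a list of rows, each an object of numbers: "dx", "dy", "dz": the shift along the tool's x, y, z in m; "rx", "ry", "rz": the turn, a rotation vector about the tool's x, y, z in degrees; "hand": the finger opening in m, from 0 to 0.0854. In form: [{"dx": .., "dy": .., "dz": .., "rx": .., "ry": .., "rz": .., "hand": ..}, ...]. A call has 1 to 12 rows; each row shifts and turns the commanded pose from where the row before left it, along the tool's axes as they then stand; what a row does not reach is not made up. A row lasts 1/12 s, in which the tool goes at most 41.7 mm and 7.16 degrees, less where a joint would pass 70% of its speed; a pose out of reach is approached as far as the arm can. A call is refused whole if a number of a shift passes 0.0417 or a number of a turn 7.16, either way. A call with a gripper value outside its range is refused whole. The fingers move at their own pace and stop on an object; FORCE is the grip in N (left out, the last holds). Time passes only in rows, so rows that do not move let the fingers close. It gives the time, the measured TCP pose, the force, the opening and the grip force at its end, in the units of the state.
- manip.get_state(): the state, without advancing time (a new reading comes with each control period).
- manip.get_image(name): name is "scene" or "side" or "wrist"; returns a dict with "frame" (400x640x3 uint8, red, green, blue), "fx", "fy", "cx", "cy" (pixels), "position" and "attitude" of the camera in the world; the wrist camera has in their place "mount" (4x4, takes a point from camera to tool coordinates, whose origin is the TCP and whose axes are the flange's). Camera axes: x right, y up, looking along -z (the intrinsics and any distortion apply to the point x, -y, -z); pixel columns grow to the right and rows downward; lengths in m; the calibration is good to about 2 mm. A picture is of the moment at which its call begins: read the wrist's pose just before it. There is no depth.
- manip.sign_off(): hands the job in; it is judged then, once.
The state is a dict: "clock": time; "qpos": joint angles; "qd": joint speeds; "effort": joint torques, N m; "position": TCP position; "ee_rot": TCP orientation; "contact_force": force on the tool from outside, world axes, zero at the start; "moment": the same for the moment, N m; "width": finger opening in m; "gripper_force": force on a finger pad.
Only numpy, scipy, OpenCV 4.12 (cv2) and the standard library are available. Lean on these libraries where they do the work, as an engineer would, in place of code of your own. Each camera call takes 0.05 s, during which the arm holds its last target. There are 200 camera calls.

### The job

Take the white nylon former from its wooden rack and slide it down over the forming pin of the green bench bender, easing it past the two sprung balls until they click into its groove and it stands fully home on its seat, then let go of it. Use light hand pressure only, feeling your way and never forcing it, and leave the bender's lever, the other formers, the hammer and the round pot where they are.

Things in the scene. Friction and masses are not known exactly. Their poses are not given: they have to be found in the camera images.
- former: White nylon former: an upright sleeve, 42 mm outside diameter, 42 mm tall, 55 g, with an 18 mm through bore. Halfway up the bore is a groove, 8 mm wide and 3.5 mm deep, for the balls, so it works either way up and at any yaw. Origin at the centre of its underside, z up. It stands on one of the rack's three places (which one varies)
- bender: Bender, fixed to the bench: green cast base 150 mm (x) by 110 mm (y), 16 mm thick; origin at bench level on the forming pin's axis, z up. The upright pin is oiled steel, 16 mm thick, its top 5 mm tapering to 10 mm; it rises 51 mm from a rigid seat flange 36 mm across. Pin and seat are locked together at a height that is not measured: the seat is 32 to 50 mm above the bench
- ball_l (a joint): Sprung 8 mm ball in the pin's +y side: 0 = fully out (2.5 mm proud), 0.0025 m = pressed flush. The balls are 20.5 mm above the seat. A former's foot meets them 24 mm above the seat and needs some 10 to 15 N of push to press them in; then they rub at 2 to 3 N, which holds a former let go there; 2 mm above the seat they begin to snap into the groove and draw the former down
- ball_r (a joint): The same ball in the pin's -y side; both are out again when the former is home, its foot on the rigid seat. Keep the force between former and bender below 25 N: more counts as forcing. (These two readings are far too coarse to tell the click: feel it)
- roller (a point): Top centre of the upright steel roller (30 mm thick, top 81 mm above the bench, its axle 6 mm higher) on the bender's lever, which swings about the pin's axis; it stands 85 mm from that axis on the bender's +x side. The lever's wooden grip is low and reaches 0.32 m from the axis. A fixed stop pin (12 mm thick, top 66 mm above the bench) is at x -56, y -18 mm in the bender's frame
- rack: Wooden rack, fixed, 75 mm (x) by 250 mm (y), 14 mm thick, origin at the centre of its underside; the formers stand on its top over three wooden pegs (12 mm thick, 17 mm high) at y = -80, 0 and +80 mm in this frame
- former_brass: Brass former, 34 mm in diameter, 42 mm tall, on the rack; leave it. Origin at the centre of its underside
- former_steel: Steel former, 28 mm in diameter, 42 mm tall, on the rack; leave it. Origin at the centre of its underside
- hammer: Hammer lying on the bench, 260 mm long; leave it
- pot: Round dark steel pot, 66 mm across and 24 mm high, on the bench; leave it. Origin at the centre of its underside
Not all that is in view belongs to the job. Of the things that look like the former, the middle-sized one is meant.

How it is judged:
By the outcome, as a careful person would: the job done as asked, in the order asked, and still so for the second after the job is handed in, with the robot touching nothing.
It also fails if it takes over 46 s, if anything falls off the work surface, if the arm or the gripper's body presses on something with over 40 N, if the wrist force passes 120 N, or if a joint passes its speed limit or range.

## Working session

There is one attempt and no reset: what is moved stays moved. The work goes in short steps, Python scripts to look and compute and a shell command to move; the robot and the scene stay as the last step left them, time stands still between calls to the robot, and variables do not carry over. Pictures are saved under pics/ and viewed, at most 10 in all, crops included, and the job is handed in when it is done.

```bash
mkdir -p pics; ls; python3 - <<'E'
from rig import manip
import cv2,numpy as np
print(manip.get_state()); print(manip.grasp_offset)
a=[]
for n in("scene","side"):
    d=manip.get_image(n); cv2.imwrite(f"pics/{n}0.png",d["frame"][:,:,::-1]); np.save(f"{n}0.npy",d,allow_pickle=True)
    print({k:v for k,v in d.items() if k!="frame"})
s=manip.get_state()
d=manip.get_image("wrist"); cv2.imwrite("pics/wrist0.png",d["frame"][:,:,::-1])
print({k:v for k,v in d.items() if k!="frame"})
E
```

```text
pics
{'clock': 0.0, 'qpos': array([-1.42999440e+00,  2.76584518e-01,  1.50613674e+00,  4.04779100e-05,
        1.36069310e+00, -1.20984590e-01]), 'qd': array([ 0.0005759 , -0.00017243,  0.00093837, -0.00057844, -0.0007867 ,
       -0.00078943]), 'effort': array([ 1.81394174e-03, -4.16767359e+01, -2.45807004e+01, -5.92398756e-04,
        1.10288960e-02, -1.66047391e-05]), 'position': array([ 0.14875665, -0.55487869,  0.23044425]), 'ee_rot': array([-9.11003204e-04,  9.91445843e-01,  1.30515555e-01,  1.07638820e-05]), 'contact_force': array([ 0.35489823, -0.32989437, -0.08451149]), 'moment': array([ 0.00985027, -0.0295054 ,  0.00089651]), 'gripper_force': 0.0, 'width': 0.08529402048005401}
-0.0187
{'fx': 375.38385290791547, 'fy': 375.38385290791547, 'cx': 318.4011345477185, 'cy': 203.52044997340664, 'position': array([0.97706654, 0.57541708, 0.92877429]), 'attitude': array([0.34385581, 0.10334158, 0.27017501, 0.89335836])}
{'fx': 373.4559589850005, 'fy': 373.4559589850005, 'cx': 320.24307455728143, 'cy': 203.44133030302842, 'position': array([0.38397276, 0.83352278, 0.5592911 ]), 'attitude': array([-0.1395044 , -0.06573025,  0.48095976,  0.86307344])}
{'fx': 304.08222607816566, 'fy': 304.08222607816566, 'cx': 316.3660369840745, 'cy': 203.52566154726304, 'mount': array([[-7.67064707e-04,  9.62257699e-01,  2.72138811e-01,
         6.81944247e-02],
       [ 9.99999703e-01,  7.60111876e-04,  1.30966158e-04,
         3.08096772e-04],
       [-8.08327484e-05,  2.72138831e-01, -9.62257996e-01,
        -1.42554641e-01],
       [ 0.00000000e+00,  0.00000000e+00,  0.00000000e+00,
         1.00000000e+00]])}
```

View pics/scene0.png

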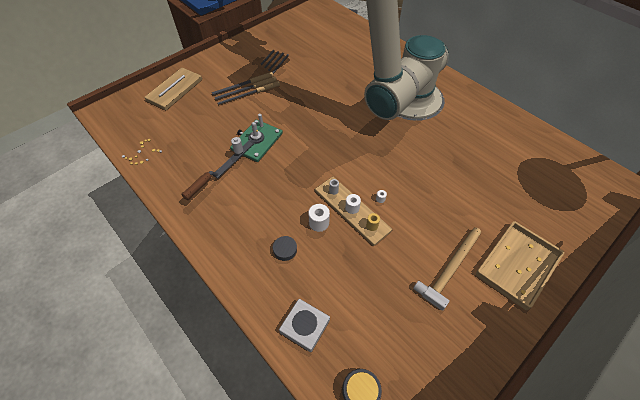

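View pics/side0.png

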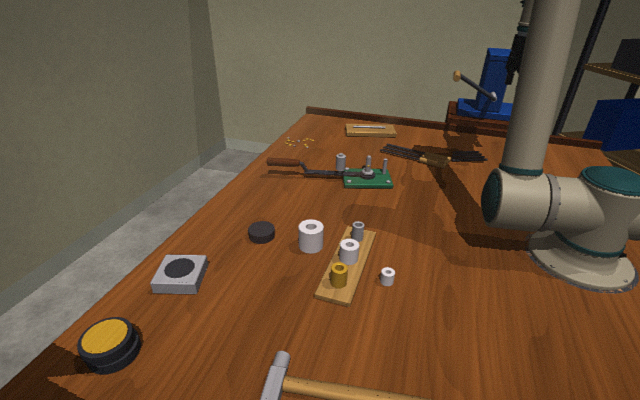

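Scene view: there are three white sleeves, large at (319,217) on the bench, medium at (353,203) on the rack's middle peg, and small at (381,196) on the bench. The medium one fits, since it is the middle size and stands on the rack. The side view agrees: large (311,236), medium (349,252), small (388,277). The bender pin is at about (256,128) in scene and (368,165) in side.

```bash
cat > h.py <<'E'
import numpy as np,cv2
from scipy.spatial.transform import Rotation as R
def q(a): return R.from_quat([a[1],a[2],a[3],a[0]])
def cam(d,s=None):
    if "mount" in d:
        M=d["mount"]; T=np.eye(4); T[:3,:3]=q(s["ee_rot"]).as_matrix(); T[:3,3]=s["position"]; T=T@M
        return T[:3,:3],T[:3,3]
    return q(d["attitude"]).as_matrix(),np.array(d["position"])
def ray(d,u,v,s=None):
    A,p=cam(d,s); r=A@np.array([(u-d["cx"])/d["fx"],-(v-d["cy"])/d["fy"],-1]); return p,r/np.linalg.norm(r)
def onz(d,u,v,z,s=None):
    p,r=ray(d,u,v,s); return p+r*(z-p[2])/r[2]
def tri(rs):
    A=np.zeros((3,3));b=np.zeros(3)
    for p,r in rs:
        P=np.eye(3)-np.outer(r,r);A+=P;b+=P@p
    x=np.linalg.solve(A,b); return x,[np.linalg.norm((np.eye(3)-np.outer(r,r))@(x-p)) for p,r in rs]
def proj(d,X,s=None):
    A,p=cam(d,s); c=A.T@(np.asarray(X)-p); return d["cx"]+d["fx"]*c[0]/-c[2], d["cy"]-d["fy"]*c[1]/-c[2]
E
python3 - <<'E'
from h import *
S=np.load("scene0.npy",allow_pickle=True).item();D=np.load("side0.npy",allow_pickle=True).item()
def white(d,roi):
    x0,y0,x1,y1=roi; h=cv2.cvtColor(d["frame"],cv2.COLOR_RGB2HSV)[y0:y1,x0:x1]
    m=((h[...,1]<60)&(h[...,2]>110)).astype(np.uint8)
    n,l,st,c=cv2.connectedComponentsWithStats(m)
    for i in np.argsort(-st[1:,4])[:3]+1: print(st[i]+[x0,y0,0,0,0],c[i]+[x0,y0])
white(S,(290,175,400,245)); white(D,(280,210,410,300))
for n,(a,b) in {"big":((319,212),(311,226)),"mid":((353,199),(349,244)),"small":((381,193),(388,271)),"pin":((261,117),(368,157))}.items():
    print(n,tri([ray(S,*a),ray(D,*b)]))
f=lambda d,c,w:cv2.resize(d["frame"][c[1]-w*3//4:c[1]+w*3//4,c[0]-w:c[0]+w],(400,300),interpolation=cv2.INTER_CUBIC)
im=np.vstack([np.hstack([f(S,(350,207),60),f(D,(350,250),60)]),np.hstack([f(S,(250,135),40),f(D,(365,167),40)])])
cv2.imwrite("pics/crop1.png",im[:,:,::-1])
E
```

```text
[308 204  22  28 381] [319.61942257 215.92388451]
[346 194  15  20 183] [353.57377049 202.20218579]
[377 190  10  13  77] [381.67532468 195.06493506]
[298 219  26  35 703] [311.05974395 235.6401138 ]
[340 239  19  26 406] [349.44581281 250.77586207]
[381 267  14  19 199] [387.63819095 275.88944724]
big (array([0.60802178, 0.16769634, 0.06005467]), [np.float64(3.234235173488028e-05), np.float64(3.234235173473217e-05)])
mid (array([0.50877478, 0.1999976 , 0.05838039]), [np.float64(0.001308415774309848), np.float64(0.0013084157743098)])
small (array([0.41700742, 0.22707474, 0.03019873]), [np.float64(0.0005053241231591288), np.float64(0.0005053241231593069)])
pin (array([ 0.53927358, -0.17718184,  0.10547703]), [np.float64(0.013250320172545238), np.float64(0.013250320172545215)])
```

View pics/crop1.png

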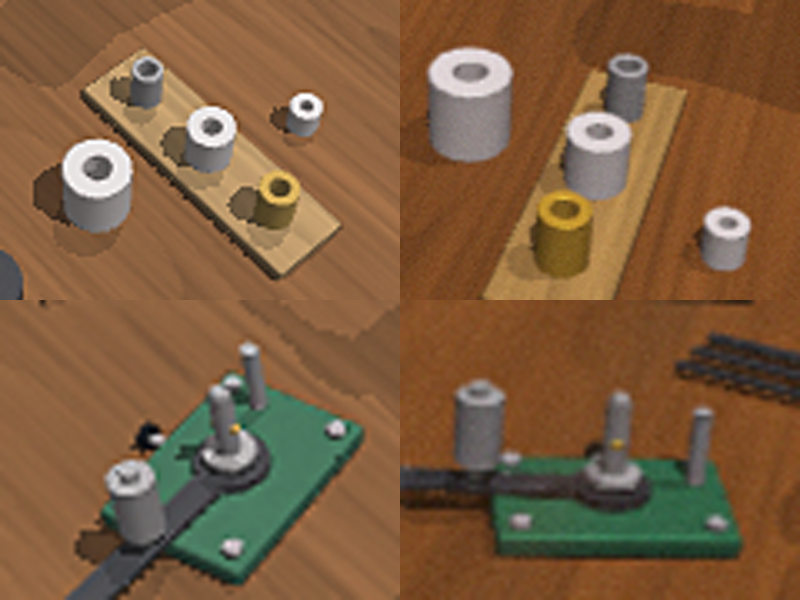

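Confirmed: the crop shows the medium white sleeve on the middle rack peg between steel and brass, scene (353,199). The pin has a tapered top, with the roller to one side and the stop pin to the other.

```bash
python3 - <<'E'
from h import *
S=np.load("scene0.npy",allow_pickle=True).item();D=np.load("side0.npy",allow_pickle=True).item()
T={}
for n,(a,b) in {"pin":((253.6,123),(369,156)),"roller":((236.4,140),(340.8,153.5)),"stop":((260.4,114.5),(385.6,159.5)),
 "steel":((334,183),(358,226)),"brass":((374,217),(340,268))}.items():
    x,e=tri([ray(S,*a),ray(D,*b)]); T[n]=x; print(n,x.round(4),np.round(e,4))
def yaw(v): return np.degrees(np.arctan2(v[1],v[0]))
print("bender x yaw (roller)",yaw(T["roller"]-T["pin"]),np.linalg.norm((T["roller"]-T["pin"])[:2]))
print("stop-pin",np.linalg.norm((T["stop"]-T["pin"])[:2]),yaw(T["stop"]-T["pin"])-(180+np.degrees(np.arctan2(18,56))))
print("rack y axis yaw",yaw(T["brass"]-T["steel"]))
E
```

```text
pin [ 0.5492 -0.2043  0.0851] [0.0003 0.0003]
roller [ 0.6323 -0.1779  0.0904] [0.0013 0.0013]
stop [ 0.5013 -0.2361  0.0678] [0.001 0.001]
steel [0.5067 0.1205 0.0531] [0.0009 0.0009]
brass [0.5075 0.2796 0.0571] [0.0012 0.0012]
bender x yaw (roller) 17.64449616788304 0.08710844257063827
stop-pin 0.05754552837285753 -344.26413626743476
rack y axis yaw 89.71853050400856
```

```bash
cat > look.py <<'E'
import sys,pickle
from rig import manip
from h import *
n=sys.argv[1]; s=manip.get_state(); d=manip.get_image("wrist")
pickle.dump((d,s),open(n+".pkl","wb")); cv2.imwrite(f"pics/{n}.png",d["frame"][:,:,::-1])
print(s["position"],s["clock"],s["ee_rot"].round(4),s["contact_force"])
E
python3 -m pendant '[{"dx":0.034,"dy":-0.02},{"dx":0.034,"dy":-0.02},{"dx":0.034,"dy":-0.02},{"dx":0.034,"dy":-0.02},{"dx":0.034,"dy":-0.02},{"dx":0.034,"dy":-0.02},{"dx":0.034,"dy":-0.02},{"dx":0.034,"dy":-0.02},{"dx":0.034,"dy":-0.02},{"dx":0.034,"dy":-0.02},{"dx":0.034,"dy":-0.02},{"dx":0.034,"dy":-0.02}]'
python3 -m pendant '[{},{},{}]'; python3 look.py w1
python3 -m pendant '[{"dx":0.03},{"dx":0.03},{"dx":0.03},{},{},{}]'; python3 look.py w2
python3 -c "
import cv2,numpy as np
a=cv2.imread('pics/w1.png');b=cv2.imread('pics/w2.png');cv2.imwrite('pics/w12.png',np.vstack([a[50:350],b[50:350]]))"
```

```text
[ 0.14875651 -0.55503523  0.2306521 ] 0.15 [-7.000e-04  9.914e-01  1.305e-01 -0.000e+00] [ 0.17055519  0.18598921 -0.24836504]
[ 0.14876147 -0.5551146   0.23078644] 0.2 [-5.000e-04  9.914e-01  1.305e-01 -0.000e+00] [-0.36727754  0.05419881 -0.0801963 ]invalid input
invalid input
invalid input
```

View pics/w12.png

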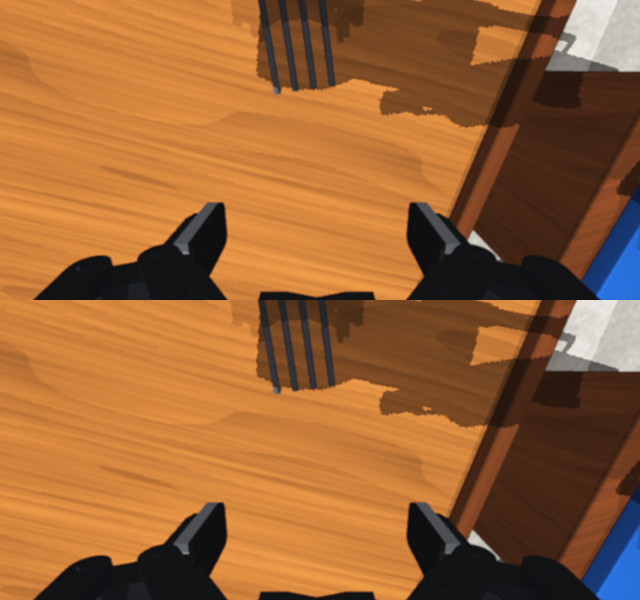

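The arm has not moved, because the rows were refused. The picture only shows the start view with dark bars (260–335, 0–90). I'll write the rows with all keys.

```bash

python3 -m pendant '[{"dx":0.034,"dy":-0.02,"dz":0,"rx":0,"ry":0,"rz":0,"hand":0.085},{"dx":0.034,"dy":-0.02,"dz":0,"rx":0,"ry":0,"rz":0,"hand":0.085},{"dx":0.034,"dy":-0.02,"dz":0,"rx":0,"ry":0,"rz":0,"hand":0.085},{"dx":0.034,"dy":-0.02,"dz":0,"rx":0,"ry":0,"rz":0,"hand":0.085},{"dx":0.034,"dy":-0.02,"dz":0,"rx":0,"ry":0,"rz":0,"hand":0.085},{"dx":0.034,"dy":-0.02,"dz":0,"rx":0,"ry":0,"rz":0,"hand":0.085},{"dx":0.034,"dy":-0.02,"dz":0,"rx":0,"ry":0,"rz":0,"hand":0.085},{"dx":0.034,"dy":-0.02,"dz":0,"rx":0,"ry":0,"rz":0,"hand":0.085},{"dx":0.034,"dy":-0.02,"dz":0,"rx":0,"ry":0,"rz":0,"hand":0.085},{"dx":0.034,"dy":-0.02,"dz":0,"rx":0,"ry":0,"rz":0,"hand":0.085},{"dx":0.034,"dy":-0.02,"dz":0,"rx":0,"ry":0,"rz":0,"hand":0.085},{"dx":0,"dy":0,"dz":0,"rx":0,"ry":0,"rz":0,"hand":0.085}]'
python3 -m pendant '[{"dx":0.0,"hand":0.085},{"dx":0.0,"hand":0.085}]'
python3 -m pendant '[{"dx":0.0}]'
```

```text
clock: 1.25
position: [0.4575, -0.2409, 0.2314]
ee_rot: [-0.001, 0.991, 0.134, 0.002]
contact_force: [-0.1, -0.2, -0.6]
width: 0.0851
gripper_force: 0.0invalid input
invalid input
```

```bash

python3 -m pendant '[{"dx":0,"dy":0,"dz":0,"rx":0,"ry":0,"rz":0,"hand":0.06},{"dx":0,"dy":0,"dz":0,"rx":0,"ry":0,"rz":0,"hand":0.06},{"dx":0,"dy":0,"dz":0,"rx":0,"ry":0,"rz":0,"hand":0.06}]'
python3 look.py w1
python3 -m pendant '[{"dx":0.03,"dy":0,"dz":0,"rx":0,"ry":0,"rz":0,"hand":0.06},{"dx":0.03,"dy":0,"dz":0,"rx":0,"ry":0,"rz":0,"hand":0.06},{"dx":0.03,"dy":0,"dz":0,"rx":0,"ry":0,"rz":0,"hand":0.06},{"dx":0,"dy":0,"dz":0,"rx":0,"ry":0,"rz":0,"hand":0.06},{"dx":0,"dy":0,"dz":0,"rx":0,"ry":0,"rz":0,"hand":0.06},{"dx":0,"dy":0,"dz":0,"rx":0,"ry":0,"rz":0,"hand":0.06}]'; python3 look.py w2
python3 -c "
import cv2,numpy as np
a=cv2.imread('pics/w1.png');b=cv2.imread('pics/w2.png');cv2.imwrite('pics/w12b.png',np.vstack([a[0:300],b[0:300]]))"
```

```text
clock: 1.5
position: [0.4523, -0.247, 0.2312]
ee_rot: [0.0, 0.992, 0.13, -0.0]
contact_force: [0.3, -0.8, -0.7]
width: 0.0605
gripper_force: 0.0
[ 0.45231797 -0.24698489  0.23118836] 1.5 [ 2.000e-04  9.915e-01  1.299e-01 -4.000e-04] [ 0.27022273 -0.78745192 -0.67018149]
clock: 2.05
position: [0.5388, -0.2238, 0.2309]
ee_rot: [-0.0, 0.992, 0.13, -0.001]
contact_force: [0.2, -0.1, 0.2]
width: 0.0598
gripper_force: 0.0
[ 0.53879397 -0.22381358  0.23093711] 2.05 [-1.000e-04  9.915e-01  1.298e-01 -9.000e-04] [ 0.17115814 -0.07734354  0.18917145]
```

View pics/w12b.png

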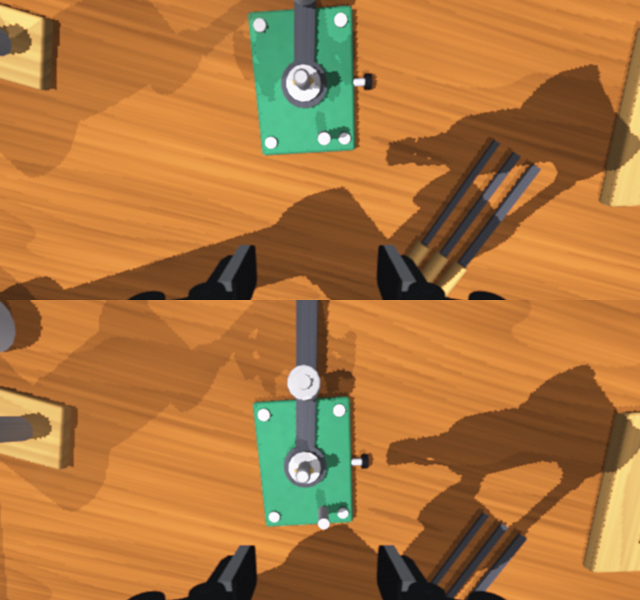

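The bender is green at x 250–355 in both views. The pin tip is at about (301,77) in w1 and (303,475-300=175) in w2. The roller is at (304,82) in w2. Now I'll enlarge the pin.

```bash
python3 -c "
import cv2,numpy as np
a=cv2.imread('pics/w1.png');b=cv2.imread('pics/w2.png')
f=lambda i,x,y:cv2.resize(i[y-30:y+30,x-20:x+20],(400,600),interpolation=cv2.INTER_LINEAR)
cv2.imwrite('pics/pinz.png',np.hstack([f(a,304,82),f(b,304,168)]))"
```

```text
(no output)
```

View pics/pinz.png

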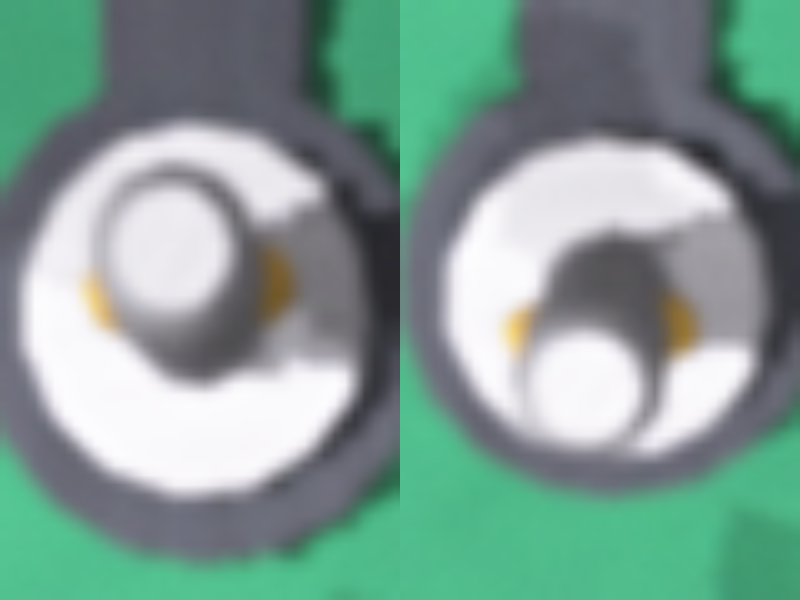

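```bash
python3 - <<'E'
from h import *
import pickle
a=pickle.load(open("w1.pkl","rb"));b=pickle.load(open("w2.pkl","rb"))
for n,p,r in(("tip",(300.25,76.25),(302.05,176.05)),("seat",(302.75,82.25),(304.05,167.25))):
    print(n,tri([ray(a[0],*p,a[1]),ray(b[0],*r,b[1])]))
for z in(.083,.085,.088): print(z,onz(a[0],300.25,76.25,z,a[1]),onz(b[0],302.05,176.05,z,b[1]))
for z in(.032,.035,.04): print(z,onz(a[0],302.75,82.25,z,a[1]),onz(b[0],304.05,167.25,z,b[1]))
print("roller",onz(b[0],304,82,.087,b[1]))
E
```

```text
tip (array([ 0.54849823, -0.20708381,  0.08425344]), [np.float64(9.046891325844568e-05), np.float64(9.04689132583879e-05)])
seat (array([ 0.54882117, -0.20696745,  0.03304915]), [np.float64(3.639427984216045e-05), np.float64(3.6394279842117595e-05)])
0.083 [ 0.54860554 -0.20689808  0.083     ] [ 0.5482776 -0.2071737  0.083    ]
0.085 [ 0.54839766 -0.20705463  0.085     ] [ 0.54866841 -0.2071695   0.085     ]
0.088 [ 0.54808584 -0.20728946  0.088     ] [ 0.54925463 -0.2071632   0.088     ]
0.032 [ 0.54890561 -0.20686225  0.032     ] [ 0.54865759 -0.20700393  0.032     ]
0.035 [ 0.5486377  -0.20706234  0.035     ] [ 0.54915289 -0.20700006  0.035     ]
0.04 [ 0.54819118 -0.20739582  0.04      ] [ 0.54997839 -0.20699361  0.04      ]
roller [ 0.63078462 -0.18835413  0.087     ]
```

Pin top is 0.0843, seat 0.033 (51 mm apart, matching the text), and the axis is at (0.5486, -0.2070). Next, the former.

```bash

python3 -m pendant '[{"dx":0.0065,"dy":-0.032,"dz":0,"rx":0,"ry":0,"rz":0,"hand":0.06},{"dx":0.0065,"dy":-0.032,"dz":0,"rx":0,"ry":0,"rz":0,"hand":0.06},{"dx":0.0065,"dy":-0.032,"dz":0,"rx":0,"ry":0,"rz":0,"hand":0.06},{"dx":0.0065,"dy":-0.032,"dz":0,"rx":0,"ry":0,"rz":0,"hand":0.06},{"dx":0.0065,"dy":-0.032,"dz":0,"rx":0,"ry":0,"rz":0,"hand":0.06},{"dx":0.0065,"dy":-0.032,"dz":0,"rx":0,"ry":0,"rz":0,"hand":0.06},{"dx":0.0065,"dy":-0.032,"dz":0,"rx":0,"ry":0,"rz":0,"hand":0.06},{"dx":0.0065,"dy":-0.032,"dz":0,"rx":0,"ry":0,"rz":0,"hand":0.06},{"dx":0.0065,"dy":-0.032,"dz":0,"rx":0,"ry":0,"rz":0,"hand":0.06},{"dx":0.0065,"dy":-0.032,"dz":0,"rx":0,"ry":0,"rz":0,"hand":0.06},{"dx":0.0065,"dy":-0.032,"dz":0,"rx":0,"ry":0,"rz":0,"hand":0.06},{"dx":0.0065,"dy":-0.032,"dz":0,"rx":0,"ry":0,"rz":0,"hand":0.06}]'
python3 -m pendant '[{"dx":0,"dy":-0.015,"dz":0,"rx":0,"ry":0,"rz":0,"hand":0.06},{"dx":0,"dy":-0.015,"dz":0,"rx":0,"ry":0,"rz":0,"hand":0.06},{"dx":0,"dy":0,"dz":0,"rx":0,"ry":0,"rz":0,"hand":0.06},{"dx":0,"dy":0,"dz":0,"rx":0,"ry":0,"rz":0,"hand":0.06},{"dx":0,"dy":0,"dz":0,"rx":0,"ry":0,"rz":0,"hand":0.06}]'
python3 look.py f1
python3 -m pendant '[{"dx":-0.03,"dy":0,"dz":0,"rx":0,"ry":0,"rz":0,"hand":0.06},{"dx":-0.03,"dy":0,"dz":0,"rx":0,"ry":0,"rz":0,"hand":0.06},{"dx":0,"dy":0,"dz":0,"rx":0,"ry":0,"rz":0,"hand":0.06},{"dx":0,"dy":0,"dz":0,"rx":0,"ry":0,"rz":0,"hand":0.06},{"dx":0,"dy":0,"dz":0,"rx":0,"ry":0,"rz":0,"hand":0.06}]'
python3 look.py f2
python3 - <<'E'
from h import *
import pickle
ims=[]
for n in("f1","f2"):
    d,s=pickle.load(open(n+".pkl","rb")); u,v=map(int,proj(d,[.5088,.2,.056],s)); print(n,u,v)
    c=cv2.copyMakeBorder(d["frame"],60,60,60,60,cv2.BORDER_CONSTANT)[v:v+120,u+20:u+100]
    ims.append(cv2.resize(c,(400,600)))
cv2.imwrite("pics/fz.png",np.hstack(ims)[:,:,::-1])
E
```

```text
clock: 3.1
position: [0.515, 0.1684, 0.2317]
ee_rot: [0.0, 0.992, 0.13, 0.0]
contact_force: [-0.2, 0.3, -0.5]
width: 0.06
gripper_force: 0.0
clock: 3.52
position: [0.5081, 0.1959, 0.2315]
ee_rot: [0.0, 0.992, 0.13, 0.0]
contact_force: [-0.5, 0.5, -0.6]
width: 0.0595
gripper_force: 0.0
[0.50809292 0.19586383 0.23147887] 3.5167 [5.000e-04 9.915e-01 1.300e-01 1.000e-04] [-0.54706992  0.50873216 -0.57458359]
clock: 3.98
position: [0.4512, 0.181, 0.2318]
ee_rot: [0.0, 0.992, 0.13, 0.001]
contact_force: [0.4, -0.2, 0.3]
width: 0.0602
gripper_force: 0.0
[0.4512237  0.18102503 0.23178383] 3.9833 [1.000e-04 9.915e-01 1.298e-01 1.000e-03] [ 0.37121786 -0.17981931  0.3008101 ]
f1 312 182
f2 312 125
```

View pics/fz.png

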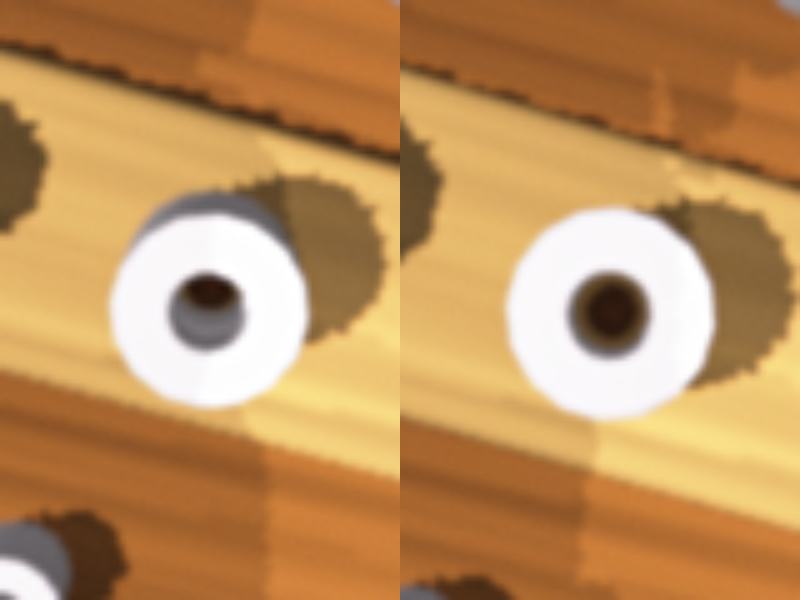

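The medium white ring is centred at about (313.4,183.8) in f1 and (313.6,127.2) in f2, standing on the rack plank.

```bash
python3 - <<'E'
from h import *
import pickle
from rig import manip
a=pickle.load(open("f1.pkl","rb"));b=pickle.load(open("f2.pkl","rb"))
p,r=(313.4,183.8),(313.6,127.2)
x,e=tri([ray(a[0],*p,a[1]),ray(b[0],*r,b[1])]);print(x,e)
for z in(.054,.056,.058): print(onz(a[0],*p,z,a[1]),onz(b[0],*r,z,b[1]))
s=manip.get_state();print(q(s["ee_rot"]).inv().apply(x-s["position"]))
E
```

```text
[0.50773685 0.19856951 0.05700009] [np.float64(4.198974418012507e-06), np.float64(4.19897441803036e-06)]
[0.5071107  0.19842617 0.054     ] [0.50764916 0.19857649 0.054     ]
[0.50752884 0.19851902 0.056     ] [0.50770691 0.19857455 0.056     ]
[0.50794697 0.19861188 0.058     ] [0.50776465 0.19857261 0.058     ]
[ 0.05844098 -0.0023062   0.17476404]
```

```bash

python3 -m pendant '[{"dx":0.029,"dy":-0.0012,"dz":0,"rx":0,"ry":0,"rz":0,"hand":0.06},{"dx":0.0294,"dy":-0.0011,"dz":0,"rx":0,"ry":0,"rz":0,"hand":0.06},{"dx":0,"dy":0,"dz":0.02,"rx":0,"ry":0,"rz":0,"hand":0.06},{"dx":0,"dy":0,"dz":0.03,"rx":0,"ry":0,"rz":0,"hand":0.06},{"dx":0,"dy":0,"dz":0.03,"rx":0,"ry":0,"rz":0,"hand":0.06},{"dx":0,"dy":0,"dz":0.03,"rx":0,"ry":0,"rz":0,"hand":0.06},{"dx":0,"dy":0,"dz":0.03,"rx":0,"ry":0,"rz":0,"hand":0.06},{"dx":0,"dy":0,"dz":0.02,"rx":0,"ry":0,"rz":0,"hand":0.06},{"dx":0,"dy":0,"dz":0,"rx":0,"ry":0,"rz":0,"hand":0.06},{"dx":0,"dy":0,"dz":0,"rx":0,"ry":0,"rz":0,"hand":0.06}]'
python3 -m pendant '[{"dx":0,"dy":0,"dz":0.015,"rx":0,"ry":0,"rz":0,"hand":0.06},{"dx":0,"dy":0,"dz":0.015,"rx":0,"ry":0,"rz":0,"hand":0.06},{"dx":0,"dy":0,"dz":0.01,"rx":0,"ry":0,"rz":0,"hand":0.06},{"dx":0,"dy":0,"dz":0.0058,"rx":0,"ry":0,"rz":0,"hand":0.06},{"dx":0,"dy":0,"dz":0,"rx":0,"ry":0,"rz":0,"hand":0.06},{"dx":0,"dy":0,"dz":0,"rx":0,"ry":0,"rz":0,"hand":0.06},{"dx":0,"dy":0,"dz":0,"rx":0,"ry":0,"rz":0,"hand":0.06}]'
```

```text
clock: 4.87
position: [0.5065, 0.1988, 0.0703]
ee_rot: [0.0, 0.991, 0.13, -0.001]
contact_force: [0.1, -0.6, 0.1]
width: 0.06
gripper_force: 0.0
clock: 5.45
position: [0.507, 0.1993, 0.0264]
ee_rot: [-0.0, 0.991, 0.131, 0.001]
contact_force: [0.5, -0.3, 0.2]
width: 0.0601
gripper_force: 0.0
```

```bash

python3 -m pendant '[{"dx":0,"dy":0,"dz":0,"rx":0,"ry":0,"rz":0,"hand":0.05},{"dx":0,"dy":0,"dz":0,"rx":0,"ry":0,"rz":0,"hand":0.045},{"dx":0,"dy":0,"dz":0,"rx":0,"ry":0,"rz":0,"hand":0.04},{"dx":0,"dy":0,"dz":0,"rx":0,"ry":0,"rz":0,"hand":0.035},{"dx":0,"dy":0,"dz":0,"rx":0,"ry":0,"rz":0,"hand":0.035},{"dx":0,"dy":0,"dz":0,"rx":0,"ry":0,"rz":0,"hand":0.035},{"dx":0,"dy":0,"dz":0,"rx":0,"ry":0,"rz":0,"hand":0.035},{"dx":0,"dy":0,"dz":0,"rx":0,"ry":0,"rz":0,"hand":0.035}]' 60
python3 -m pendant '[{"dx":0,"dy":0,"dz":-0.005,"rx":0,"ry":0,"rz":0,"hand":0.035},{"dx":0,"dy":0,"dz":-0.01,"rx":0,"ry":0,"rz":0,"hand":0.035},{"dx":0,"dy":0,"dz":-0.02,"rx":0,"ry":0,"rz":0,"hand":0.035},{"dx":0,"dy":0,"dz":-0.03,"rx":0,"ry":0,"rz":0,"hand":0.035},{"dx":0,"dy":0,"dz":-0.03,"rx":0,"ry":0,"rz":0,"hand":0.035},{"dx":0,"dy":0,"dz":-0.025,"rx":0,"ry":0,"rz":0,"hand":0.035},{"dx":0,"dy":0,"dz":0,"rx":0,"ry":0,"rz":0,"hand":0.035},{"dx":0,"dy":0,"dz":0,"rx":0,"ry":0,"rz":0,"hand":0.035},{"dx":0,"dy":0,"dz":0,"rx":0,"ry":0,"rz":0,"hand":0.035}]'
python3 - <<'E'
from rig import manip
from h import *
import pickle
s=manip.get_state();print(s["position"],s["contact_force"])
P=[.5486,-.2070,s["position"][2]]
print(q(s["ee_rot"]).inv().apply(P-s["position"]))
d=manip.get_image("wrist");pickle.dump((d,s),open("g1.pkl","wb"));cv2.imwrite("pics/g1.png",d["frame"][:,:,::-1])
S=manip.get_image("side");np.save("side1.npy",S,allow_pickle=True)
u,v=map(int,proj(S,s["position"]));print(u,v,proj(d,s["position"],s))
c=cv2.resize(S["frame"][v-50:v+25,u-25:u+25],(400,600)); w=cv2.resize(d["frame"][160:400,236:396],(400,600))
cv2.imwrite("pics/g1z.png",np.hstack([c,w])[:,:,::-1])
E
```

```text
clock: 6.12
position: [0.5067, 0.1992, 0.0265]
ee_rot: [-0.0, 0.991, 0.131, 0.001]
contact_force: [-1.6, 0.5, 5.8]
width: 0.0408
gripper_force: 59.8
clock: 6.87
position: [0.5054, 0.1989, 0.1452]
ee_rot: [0.0, 0.991, 0.131, -0.0]
contact_force: [0.1, 0.3, -0.7]
width: 0.041
gripper_force: 60.6
[0.5053864  0.19886881 0.14519388] [ 0.1038295   0.34636758 -0.68605465]
[-6.33265571e-02  4.03220345e-01  9.75269611e-05]
353 210 (np.float64(315.8445559159122), np.float64(255.907155287742))
```

View pics/g1z.png

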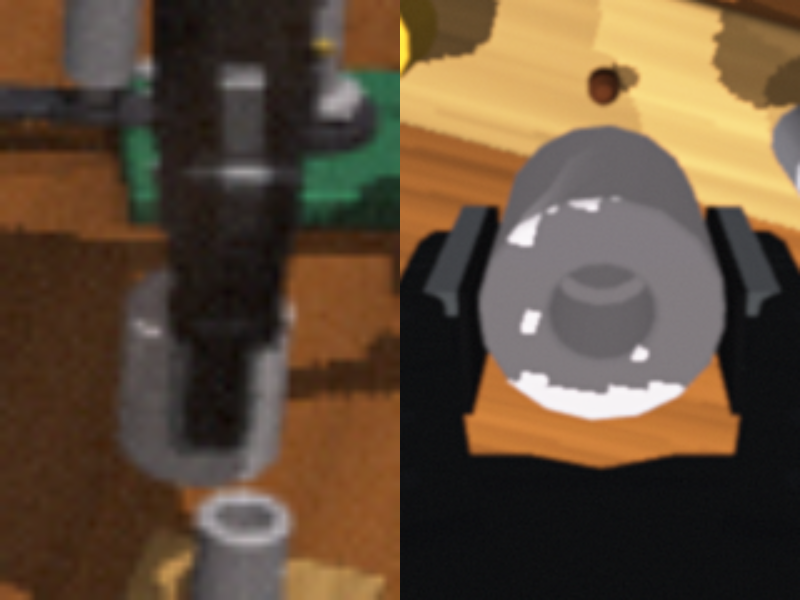

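The former is held upright between the pads and the peg is empty. The top ring is centred at about (316.5,282.5) in the wrist view.

```bash
python3 - <<'E'
from h import *
import pickle
d,s=pickle.load(open("g1.pkl","rb"))
for (u,v) in((316.5,282.5),(316.5,284.4)):
  for dz in(.028,.0296,.031):
    X=onz(d,u,v,s["position"][2]+dz,s); print(q(s["ee_rot"]).inv().apply(X-s["position"]).round(4))
print(q(s["ee_rot"]).inv().apply([.001,-.0006,0]))
g=cv2.cvtColor(d["frame"],cv2.COLOR_RGB2GRAY)
E
```

```text
[ 0.0011  0.0003 -0.028 ]
[ 0.0021  0.0003 -0.0296]
[ 0.0029  0.0003 -0.031 ]
[ 0.0002  0.0003 -0.028 ]
[ 0.0012  0.0003 -0.0296]
[ 0.002   0.0003 -0.031 ]
[ 8.10590064e-04  8.38417106e-04 -7.10592174e-07]
```

```bash

python3 -m pendant '[{"dx":-0.005,"dy":0.02,"dz":0,"rx":0,"ry":0,"rz":0,"hand":0.035},{"dx":-0.0055,"dy":0.035,"dz":0,"rx":0,"ry":0,"rz":0,"hand":0.035},{"dx":-0.0055,"dy":0.035,"dz":0,"rx":0,"ry":0,"rz":0,"hand":0.035},{"dx":-0.0055,"dy":0.035,"dz":0,"rx":0,"ry":0,"rz":0,"hand":0.035},{"dx":-0.0055,"dy":0.035,"dz":0,"rx":0,"ry":0,"rz":0,"hand":0.035},{"dx":-0.0055,"dy":0.035,"dz":0,"rx":0,"ry":0,"rz":0,"hand":0.035},{"dx":-0.0055,"dy":0.035,"dz":0,"rx":0,"ry":0,"rz":0,"hand":0.035},{"dx":-0.0055,"dy":0.035,"dz":0,"rx":0,"ry":0,"rz":0,"hand":0.035},{"dx":-0.0055,"dy":0.035,"dz":0,"rx":0,"ry":0,"rz":0,"hand":0.035},{"dx":-0.0055,"dy":0.035,"dz":0,"rx":0,"ry":0,"rz":0,"hand":0.035},{"dx":-0.0055,"dy":0.035,"dz":0,"rx":0,"ry":0,"rz":0,"hand":0.035},{"dx":-0.0043,"dy":0.0278,"dz":0,"rx":0,"ry":0,"rz":0,"hand":0.035}]'
python3 -m pendant '[{"dx":0,"dy":0.005,"dz":0,"rx":0,"ry":0,"rz":0,"hand":0.035},{"dx":0,"dy":0,"dz":0,"rx":0,"ry":0,"rz":0,"hand":0.035},{"dx":0,"dy":0,"dz":0,"rx":0,"ry":0,"rz":0,"hand":0.035},{"dx":0,"dy":0,"dz":0,"rx":0,"ry":0,"rz":0,"hand":0.035}]'
cat > rel.py <<'E'
from rig import manip
from h import *
s=manip.get_state();r=q(s["ee_rot"])
P=np.array([.5486,-.2070,.033]); o=r.inv().apply(P-s["position"])
e=r.as_matrix()
print("t",s["clock"],"to go dx dy",((o[:2]-[.001,.0004])*1e3).round(2),"mm; foot above seat",round((s["position"][2]-.0124-.033)*1e3,2),"tilt",np.degrees(e[:2,2]).round(2),"F tool",r.inv().apply(s["contact_force"]).round(2),"w",s["width"],"M",r.inv().apply(s["moment"]).round(3))
E
python3 rel.py; python3 look.py p1
```

```text
clock: 7.97
position: [0.5463, -0.2044, 0.1438]
ee_rot: [-0.0, 0.992, 0.13, -0.001]
contact_force: [-0.7, -0.2, -1.3]
width: 0.041
gripper_force: 60.8
clock: 8.3
position: [0.5475, -0.2051, 0.1446]
ee_rot: [-0.001, 0.991, 0.131, -0.001]
contact_force: [0.0, -0.0, -1.7]
width: 0.0411
gripper_force: 60.8
t 8.3 to go dx dy [-0.28  2.01] mm; foot above seat 99.24 tilt [-0.12  0.1 ] F tool [0.   0.04 1.7 ] w 0.041052785999885766 M [-0.024 -0.035 -0.037]
[ 0.54750498 -0.20505432  0.14463746] 8.3 [-1.000e-03  9.914e-01  1.309e-01 -9.000e-04] [ 0.00719842 -0.03306124 -1.69528525]
```

```bash

python3 -m pendant '[{"dx":0,"dy":0.0015,"dz":0.012,"rx":0,"ry":0,"rz":0,"hand":0.035},{"dx":0,"dy":0,"dz":0.012,"rx":0,"ry":0,"rz":0,"hand":0.035},{"dx":0,"dy":0,"dz":0.01,"rx":0,"ry":0,"rz":0,"hand":0.035},{"dx":0,"dy":0,"dz":0.005,"rx":0,"ry":0,"rz":0,"hand":0.035},{"dx":0,"dy":0,"dz":0,"rx":0,"ry":0,"rz":0,"hand":0.035},{"dx":0,"dy":0,"dz":0,"rx":0,"ry":0,"rz":0,"hand":0.035},{"dx":0,"dy":0,"dz":0,"rx":0,"ry":0,"rz":0,"hand":0.035}]'
python3 rel.py;python3 rel.py; python3 - <<'E'
from rig import manip
from h import *
s=manip.get_state();ims=[]
for n in("scene","side"):
    d=manip.get_image(n);u,v=map(int,proj(d,[.5486,-.207,.085]))
    ims.append(cv2.resize(d["frame"][v-30:v+30,u-20:u+20],(400,600),interpolation=cv2.INTER_CUBIC))
cv2.imwrite("pics/p2.png",np.hstack(ims)[:,:,::-1])
E
```

```text
clock: 8.93
position: [0.5491, -0.2081, 0.107]
ee_rot: [0.0, 0.991, 0.131, 0.0]
contact_force: [0.4, -0.4, 0.2]
width: 0.041
gripper_force: 60.8
t 8.9333 to go dx dy [-1.26 -1.6 ] mm; foot above seat 61.65 tilt [ 0.05 -0.03] F tool [ 0.23  0.49 -0.17] w 0.04100924034312958 M [0.04  0.013 0.022]
t 8.9333 to go dx dy [-1.26 -1.6 ] mm; foot above seat 61.65 tilt [ 0.05 -0.03] F tool [ 0.23  0.49 -0.17] w 0.04100924034312958 M [0.04  0.013 0.022]
```

View pics/p2.png

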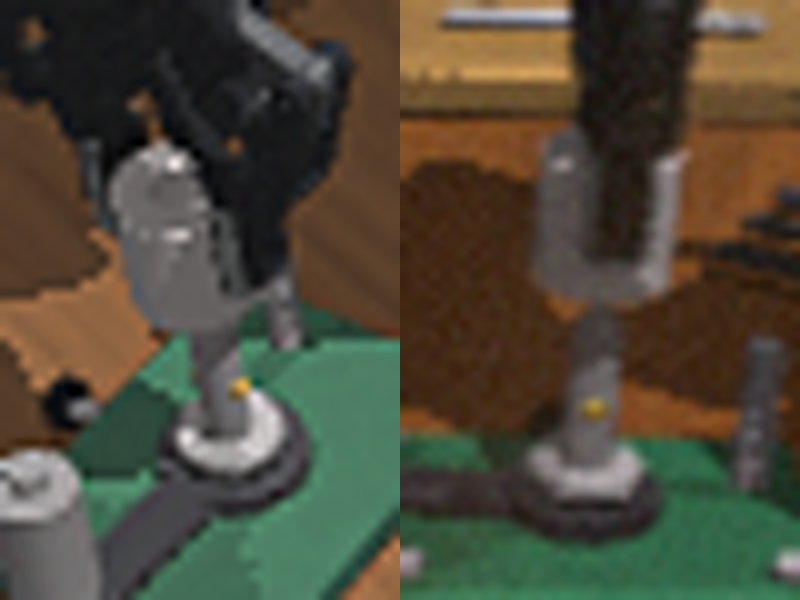

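Side and scene views show the former right above the pin, slightly right (+10 px at 10x, about 1–2 mm). The pose readings are noisy by about 1 mm, so I'll average them.

```bash
cat > rel.py <<'E'
import sys
from rig import manip
from h import *
N=int(sys.argv[1]) if len(sys.argv)>1 else 8
L=[]
for i in range(N):
    s=manip.get_state();r=q(s["ee_rot"]); L.append(np.r_[s["position"],s["contact_force"],s["moment"],s["ee_rot"]*np.sign(s["ee_rot"][1])])
    if i<N-1: manip.get_image("side")
L=np.array(L);m=L.mean(0);sd=L.std(0);r=q(m[9:])
o=r.inv().apply(np.array([.5486,-.2070,.033])-m[:3])
print("t",s["clock"],"pos",m[:3].round(5),"sd",(sd[:3]*1e3).round(2),"to go",((o[:2]-[.001,.0004])*1e3).round(2),"foot",round((m[2]-.0454)*1e3,2),"tilt",np.degrees(r.as_matrix()[:2,2]).round(2),"Ftool",r.inv().apply(m[3:6]).round(2),"sd",sd[3:6].round(2),"M",r.inv().apply(m[6:9]).round(3))
E
python3 rel.py 10
```

```text
t 9.4833 pos [ 0.54884 -0.20827  0.10685] sd [0.16 0.05 0.23] to go [-0.94 -1.73] foot 61.45 tilt [ 0.04 -0.02] Ftool [0.11 0.1  0.44] sd [0.54 0.44 0.38] M [0.015 0.    0.005]
```

```bash

python3 -m pendant '[{"dx":-0.0004,"dy":-0.0015,"dz":0.003,"rx":0,"ry":0,"rz":0,"hand":0.035},{"dx":0,"dy":0,"dz":0.003,"rx":0,"ry":0,"rz":0,"hand":0.035},{"dx":0,"dy":0,"dz":0.003,"rx":0,"ry":0,"rz":0,"hand":0.035},{"dx":0,"dy":0,"dz":0,"rx":0,"ry":0,"rz":0,"hand":0.035},{"dx":0,"dy":0,"dz":0,"rx":0,"ry":0,"rz":0,"hand":0.035},{"dx":0,"dy":0,"dz":0,"rx":0,"ry":0,"rz":0,"hand":0.035}]' >/dev/null
python3 rel.py 5
python3 -m pendant '[{"dx":0,"dy":0,"dz":0.001,"rx":0,"ry":0,"rz":0,"hand":0.035},{"dx":0,"dy":0,"dz":0.001,"rx":0,"ry":0,"rz":0,"hand":0.035},{"dx":0,"dy":0,"dz":0.001,"rx":0,"ry":0,"rz":0,"hand":0.035}]' >/dev/null
python3 rel.py 5
```

```text
t 10.1833 pos [ 0.54798 -0.20685  0.09755] sd [0.04 0.03 0.1 ] to go [-0.44 -0.11] foot 52.15 tilt [ 0.01 -0.01] Ftool [ 0.19 -0.02  0.14] sd [0.73 0.44 0.48] M [ 0.004 -0.014  0.001]
t 10.6333 pos [ 0.54779 -0.20676  0.09434] sd [0.07 0.04 0.09] to go [-0.26  0.05] foot 48.94 tilt [-0.01  0.  ] Ftool [ 0.08 -0.23  0.66] sd [0.43 0.37 0.29] M [ 0.009 -0.014  0.004]
```

```bash

python3 -m pendant '[{"dx":0,"dy":0,"dz":0.001,"rx":0,"ry":0,"rz":0,"hand":0.035},{"dx":0,"dy":0,"dz":0.001,"rx":0,"ry":0,"rz":0,"hand":0.035}]' >/dev/null
python3 rel.py 5
python3 -m pendant '[{"dx":0,"dy":0,"dz":0.001,"rx":0,"ry":0,"rz":0,"hand":0.035},{"dx":0,"dy":0,"dz":0.001,"rx":0,"ry":0,"rz":0,"hand":0.035}]' >/dev/null
python3 rel.py 5
```

```text
t 11.0 pos [ 0.54782 -0.20677  0.09237] sd [0.08 0.04 0.1 ] to go [-0.3   0.03] foot 46.97 tilt [-0.01 -0.  ] Ftool [-0.06  0.32  0.92] sd [0.44 0.43 0.51] M [-0.007  0.003 -0.026]
t 11.3667 pos [ 0.54781 -0.20677  0.09038] sd [0.08 0.05 0.1 ] to go [-0.29  0.03] foot 44.98 tilt [-0.01 -0.  ] Ftool [ 0.03 -0.22  0.82] sd [0.44 0.8  0.45] M [ 0.009  0.006 -0.01 ]
```

```bash

python3 -m pendant '[{"dx":0,"dy":0,"dz":0.001,"rx":0,"ry":0,"rz":0,"hand":0.035},{"dx":0,"dy":0,"dz":0.0015,"rx":0,"ry":0,"rz":0,"hand":0.035},{"dx":0,"dy":0,"dz":0.0015,"rx":0,"ry":0,"rz":0,"hand":0.035},{"dx":0,"dy":0,"dz":0.0015,"rx":0,"ry":0,"rz":0,"hand":0.035},{"dx":0,"dy":0,"dz":0.0015,"rx":0,"ry":0,"rz":0,"hand":0.035}]' >/dev/null
python3 rel.py 5
python3 -m pendant '[{"dx":0,"dy":0,"dz":0.0015,"rx":0,"ry":0,"rz":0,"hand":0.035},{"dx":0,"dy":0,"dz":0.0015,"rx":0,"ry":0,"rz":0,"hand":0.035},{"dx":0,"dy":0,"dz":0.0015,"rx":0,"ry":0,"rz":0,"hand":0.035},{"dx":0,"dy":0,"dz":0.0015,"rx":0,"ry":0,"rz":0,"hand":0.035},{"dx":0,"dy":0,"dz":0.0015,"rx":0,"ry":0,"rz":0,"hand":0.035}]' >/dev/null
python3 rel.py 5
```

```text
t 11.9833 pos [ 0.54774 -0.20672  0.0832 ] sd [0.08 0.05 0.14] to go [-0.23  0.1 ] foot 37.8 tilt [-0.02  0.01] Ftool [-0.19 -0.23  0.99] sd [0.73 0.21 0.43] M [-0.012 -0.004 -0.005]
t 12.6 pos [ 0.54774 -0.20673  0.07572] sd [0.09 0.05 0.15] to go [-0.23  0.09] foot 30.32 tilt [-0.02  0.01] Ftool [-0.08 -0.01  0.33] sd [0.27 0.58 0.28] M [ 0.011  0.007 -0.016]
```

```bash

python3 -m pendant '[{"dx":0,"dy":0,"dz":0.001,"rx":0,"ry":0,"rz":0,"hand":0.035},{"dx":0,"dy":0,"dz":0.001,"rx":0,"ry":0,"rz":0,"hand":0.035},{"dx":0,"dy":0,"dz":0.001,"rx":0,"ry":0,"rz":0,"hand":0.035},{"dx":0,"dy":0,"dz":0.001,"rx":0,"ry":0,"rz":0,"hand":0.035},{"dx":0,"dy":0,"dz":0.001,"rx":0,"ry":0,"rz":0,"hand":0.035}]' >/dev/null
python3 rel.py 4
python3 -m pendant '[{"dx":0,"dy":0,"dz":0.0005,"rx":0,"ry":0,"rz":0,"hand":0.035},{"dx":0,"dy":0,"dz":0.0005,"rx":0,"ry":0,"rz":0,"hand":0.035}]' >/dev/null
python3 rel.py 4
```

```text
t 13.1667 pos [ 0.54778 -0.20674  0.0708 ] sd [0.04 0.03 0.08] to go [-0.27  0.07] foot 25.4 tilt [-0.01  0.  ] Ftool [0.16 0.21 0.27] sd [0.27 0.34 0.52] M [-0.019 -0.005  0.011]
t 13.4833 pos [ 0.54789 -0.2068   0.06997] sd [0.03 0.02 0.05] to go [-0.36 -0.02] foot 24.57 tilt [ 0.   -0.01] Ftool [-0.09 -0.08  0.47] sd [0.5  0.54 0.39] M [0.011 0.016 0.006]
```

Now half-millimetre steps with a force reading after each.

```bash

python3 -m pendant '[{"dx":0,"dy":0,"dz":0.0005,"rx":0,"ry":0,"rz":0,"hand":0.035}]' >/dev/null; python3 rel.py 3
python3 -m pendant '[{"dx":0,"dy":0,"dz":0.0005,"rx":0,"ry":0,"rz":0,"hand":0.035}]' >/dev/null; python3 rel.py 3
python3 -m pendant '[{"dx":0,"dy":0,"dz":0.0005,"rx":0,"ry":0,"rz":0,"hand":0.035}]' >/dev/null; python3 rel.py 3
python3 -m pendant '[{"dx":0,"dy":0,"dz":0.0005,"rx":0,"ry":0,"rz":0,"hand":0.035}]' >/dev/null; python3 rel.py 3
```

```text
t 13.6667 pos [ 0.5479  -0.20683  0.0695 ] sd [0.04 0.02 0.07] to go [-0.37 -0.06] foot 24.1 tilt [ 0.01 -0.01] Ftool [0.25 0.23 0.02] sd [0.12 0.47 0.32] M [0.009 0.003 0.02 ]
t 13.85 pos [ 0.54798 -0.20689  0.06905] sd [0.03 0.03 0.04] to go [-0.44 -0.15] foot 23.65 tilt [ 0.01 -0.02] Ftool [ 0.36  0.4  -0.14] sd [0.21 0.15 0.51] M [-0.081 -0.004  0.03 ]
t 14.0333 pos [ 0.54809 -0.20699  0.06865] sd [0.01 0.01 0.04] to go [-0.52 -0.28] foot 23.25 tilt [ 0.03 -0.03] Ftool [ 0.12  0.76 -0.63] sd [0.35 0.31 0.34] M [-0.094 -0.012  0.018]
t 14.2167 pos [ 0.54816 -0.20704  0.06832] sd [0.01 0.01 0.02] to go [-0.58 -0.35] foot 22.92 tilt [ 0.04 -0.03] Ftool [ 0.03  0.37 -2.  ] sd [0.48 0.32 0.93] M [-0.089 -0.025 -0.025]
```

```bash

python3 -m pendant '[{"dx":0,"dy":0,"dz":0.0005,"rx":0,"ry":0,"rz":0,"hand":0.035}]' >/dev/null; python3 rel.py 3
python3 -m pendant '[{"dx":0,"dy":0,"dz":0.0005,"rx":0,"ry":0,"rz":0,"hand":0.035}]' >/dev/null; python3 rel.py 3
python3 -m pendant '[{"dx":0,"dy":0,"dz":0.0005,"rx":0,"ry":0,"rz":0,"hand":0.035}]' >/dev/null; python3 rel.py 3
```

```text
t 14.4 pos [ 0.54826 -0.20704  0.06805] sd [0.01 0.01 0.02] to go [-0.69 -0.39] foot 22.65 tilt [ 0.06 -0.04] Ftool [-0.04  0.41 -4.48] sd [0.21 0.83 0.74] M [-0.048 -0.064 -0.021]
t 14.5833 pos [ 0.54831 -0.20705  0.06777] sd [0.01 0.01 0.01] to go [-0.74 -0.41] foot 22.37 tilt [ 0.07 -0.04] Ftool [-1.03  0.43 -7.07] sd [0.25 0.59 0.83] M [-0.041 -0.11   0.004]
t 14.7667 pos [ 0.54837 -0.20705  0.06749] sd [0.   0.04 0.06] to go [-0.8  -0.43] foot 22.09 tilt [ 0.08 -0.05] Ftool [-1.02 -0.02 -7.86] sd [0.53 0.18 1.77] M [ 0.021 -0.14   0.011]
```

```bash

python3 -m pendant '[{"dx":0,"dy":0,"dz":0.0004,"rx":0,"ry":0,"rz":0,"hand":0.035}]' >/dev/null; python3 rel.py 3
python3 -m pendant '[{"dx":0,"dy":0,"dz":0.0004,"rx":0,"ry":0,"rz":0,"hand":0.035}]' >/dev/null; python3 rel.py 3
```

```text
t 14.95 pos [ 0.54838 -0.20702  0.06702] sd [0.04 0.03 0.1 ] to go [-0.83 -0.41] foot 21.62 tilt [ 0.08 -0.04] Ftool [-0.46 -0.22 -6.24] sd [0.15 0.19 0.72] M [ 0.001 -0.082 -0.044]
t 15.1333 pos [ 0.54827 -0.20695  0.06627] sd [0.05 0.03 0.17] to go [-0.73 -0.3 ] foot 20.87 tilt [ 0.06 -0.03] Ftool [ 0.23  0.41 -4.11] sd [0.76 0.22 1.3 ] M [-0.074  0.01  -0.02 ]
```

```bash

python3 -m pendant '[{"dx":0,"dy":0,"dz":0.0004,"rx":0,"ry":0,"rz":0,"hand":0.035}]' >/dev/null; python3 rel.py 3
```

```text
t 15.3167 pos [ 0.54806 -0.20688  0.06531] sd [0.05 0.04 0.15] to go [-0.52 -0.16] foot 19.91 tilt [ 0.03 -0.02] Ftool [ 0.67  0.79 -2.16] sd [0.25 0.29 0.69] M [-0.119  0.081  0.001]
```

The balls have been pressed in at a peak of about 9 N, and the force is now rubbing at about 2 N. I'll slide on down.

```bash

python3 -m pendant '[{"dx":0,"dy":0,"dz":0.001,"rx":0,"ry":0,"rz":0,"hand":0.035},{"dx":0,"dy":0,"dz":0.001,"rx":0,"ry":0,"rz":0,"hand":0.035},{"dx":0,"dy":0,"dz":0.001,"rx":0,"ry":0,"rz":0,"hand":0.035},{"dx":0,"dy":0,"dz":0.001,"rx":0,"ry":0,"rz":0,"hand":0.035}]' >/dev/null; python3 rel.py 3
python3 -m pendant '[{"dx":0,"dy":0,"dz":0.001,"rx":0,"ry":0,"rz":0,"hand":0.035},{"dx":0,"dy":0,"dz":0.001,"rx":0,"ry":0,"rz":0,"hand":0.035},{"dx":0,"dy":0,"dz":0.001,"rx":0,"ry":0,"rz":0,"hand":0.035},{"dx":0,"dy":0,"dz":0.001,"rx":0,"ry":0,"rz":0,"hand":0.035}]' >/dev/null; python3 rel.py 3
```

```text
t 15.75 pos [ 0.54783 -0.20678  0.06086] sd [0.05 0.07 0.2 ] to go [-0.3   0.01] foot 15.46 tilt [-0.01  0.  ] Ftool [0.8  1.   0.36] sd [0.65 0.5  2.19] M [-0.231  0.094  0.033]
t 16.1833 pos [ 0.54785 -0.20677  0.0571 ] sd [0.04 0.06 0.2 ] to go [-0.33  0.01] foot 11.7 tilt [-0. -0.] Ftool [ 0.81  1.66 -0.27] sd [1.54 0.04 1.97] M [-0.223  0.12   0.014]
```

```bash

python3 -m pendant '[{"dx":0,"dy":0,"dz":0.001,"rx":0,"ry":0,"rz":0,"hand":0.035},{"dx":0,"dy":0,"dz":0.001,"rx":0,"ry":0,"rz":0,"hand":0.035},{"dx":0,"dy":0,"dz":0.001,"rx":0,"ry":0,"rz":0,"hand":0.035}]' >/dev/null; python3 rel.py 4
```

```text
t 16.5833 pos [ 0.54784 -0.20674  0.05408] sd [0.02 0.06 0.19] to go [-0.34  0.05] foot 8.68 tilt [-0.  0.] Ftool [0.54 1.19 0.08] sd [0.37 0.47 1.38] M [-0.225  0.101  0.004]
```

```bash

python3 -m pendant '[{"dx":0,"dy":0.0002,"dz":0.001,"rx":0,"ry":0,"rz":0,"hand":0.035},{"dx":0,"dy":0,"dz":0.001,"rx":0,"ry":0,"rz":0,"hand":0.035},{"dx":0,"dy":0,"dz":0.001,"rx":0,"ry":0,"rz":0,"hand":0.035},{"dx":0,"dy":0,"dz":0.001,"rx":0,"ry":0,"rz":0,"hand":0.035}]' >/dev/null; python3 rel.py 4
python3 -m pendant '[{"dx":0,"dy":0,"dz":0.0005,"rx":0,"ry":0,"rz":0,"hand":0.035},{"dx":0,"dy":0,"dz":0.0005,"rx":0,"ry":0,"rz":0,"hand":0.035}]' >/dev/null; python3 rel.py 4
```

```text
t 17.0667 pos [ 0.54782 -0.20682  0.04989] sd [0.05 0.07 0.27] to go [-0.28 -0.02] foot 4.49 tilt [-0.01  0.01] Ftool [0.98 1.16 1.3 ] sd [0.41 0.63 1.91] M [-0.177  0.15  -0.027]
t 17.3833 pos [ 0.54774 -0.20684  0.04893] sd [0.04 0.02 0.09] to go [-0.2  -0.02] foot 3.53 tilt [-0.03  0.01] Ftool [0.74 0.97 2.51] sd [0.4  0.49 1.18] M [-0.214  0.155 -0.007]
```

```bash

python3 -m pendant '[{"dx":0,"dy":0,"dz":0.0005,"rx":0,"ry":0,"rz":0,"hand":0.035}]' >/dev/null; python3 rel.py 3
python3 -m pendant '[{"dx":0,"dy":0,"dz":0.0005,"rx":0,"ry":0,"rz":0,"hand":0.035}]' >/dev/null; python3 rel.py 3
```

```text
t 17.5667 pos [ 0.5477  -0.20689  0.04849] sd [0.02 0.01 0.07] to go [-0.15 -0.05] foot 3.09 tilt [-0.03  0.01] Ftool [1.2  0.96 3.5 ] sd [0.84 0.15 1.4 ] M [-0.17   0.13  -0.001]
t 17.75 pos [ 0.54771 -0.207    0.04803] sd [0.01 0.03 0.07] to go [-0.14 -0.17] foot 2.63 tilt [-0.03 -0.  ] Ftool [0.14 1.83 4.23] sd [0.48 0.37 1.32] M [-0.24   0.098 -0.001]
```

The pull has turned downward, so the balls are drawing the former in. I'll go on in 0.4 mm steps until the seat pushes back.

```bash

python3 -m pendant '[{"dx":0,"dy":0,"dz":0.0004,"rx":0,"ry":0,"rz":0,"hand":0.035}]' >/dev/null; python3 rel.py 3
python3 -m pendant '[{"dx":0,"dy":0,"dz":0.0004,"rx":0,"ry":0,"rz":0,"hand":0.035}]' >/dev/null; python3 rel.py 3
python3 -m pendant '[{"dx":0,"dy":0,"dz":0.0004,"rx":0,"ry":0,"rz":0,"hand":0.035}]' >/dev/null; python3 rel.py 3
```

```text
t 17.9333 pos [ 0.54774 -0.20711  0.04769] sd [0.01 0.01 0.04] to go [-0.14 -0.28] foot 2.29 tilt [-0.02 -0.01] Ftool [0.09 1.7  5.11] sd [0.21 0.08 0.95] M [-0.298  0.076  0.004]
t 18.1167 pos [ 0.54778 -0.20707  0.04745] sd [0.02 0.02 0.01] to go [-0.18 -0.26] foot 2.05 tilt [-0.02 -0.01] Ftool [-0.38  1.55  3.34] sd [0.31 0.48 0.71] M [-0.275  0.023  0.002]
t 18.3 pos [ 0.54786 -0.20699  0.04723] sd [0.02 0.02 0.01] to go [-0.28 -0.2 ] foot 1.83 tilt [-0. -0.] Ftool [-0.03  1.53  2.53] sd [0.23 0.26 0.46] M [-0.204  0.006 -0.034]
```

```bash

python3 -m pendant '[{"dx":0,"dy":0,"dz":0.0004,"rx":0,"ry":0,"rz":0,"hand":0.035}]' >/dev/null; python3 rel.py 3
```

```text
t 18.4833 pos [ 0.54797 -0.20689  0.04691] sd [0.01 0.03 0.02] to go [-0.42 -0.13] foot 1.51 tilt [0.01 0.  ] Ftool [-0.01  1.34  1.87] sd [0.69 0.16 0.42] M [-0.134 -0.021 -0.016]
```

```bash

python3 -m pendant '[{"dx":0,"dy":0,"dz":0.0004,"rx":0,"ry":0,"rz":0,"hand":0.035}]' >/dev/null; python3 rel.py 3
python3 -m pendant '[{"dx":0,"dy":0,"dz":0.0004,"rx":0,"ry":0,"rz":0,"hand":0.035}]' >/dev/null; python3 rel.py 3
python3 -m pendant '[{"dx":0,"dy":0,"dz":0.0003,"rx":0,"ry":0,"rz":0,"hand":0.035}]' >/dev/null; python3 rel.py 3
```

```text
t 18.6667 pos [ 0.54797 -0.20679  0.04648] sd [0.04 0.05 0.07] to go [-0.45 -0.03] foot 1.08 tilt [0.01 0.01] Ftool [0.07 0.49 0.9 ] sd [0.65 0.14 0.16] M [-0.036 -0.029 -0.018]
t 18.85 pos [ 0.54788 -0.20675  0.04596] sd [0.04 0.02 0.06] to go [-0.37  0.04] foot 0.56 tilt [-0.    0.01] Ftool [-0.07 -0.18  0.69] sd [0.05 0.05 0.2 ] M [0.006 0.008 0.004]
t 19.0333 pos [ 0.54791 -0.20684  0.04587] sd [0.04 0.04 0.01] to go [-0.38 -0.07] foot 0.47 tilt [0.   0.01] Ftool [ 0.29 -0.31 -2.  ] sd [0.31 0.41 1.11] M [ 0.072 -0.039 -0.003]
```

```bash

python3 -m pendant '[{"dx":0,"dy":0,"dz":0.0003,"rx":0,"ry":0,"rz":0,"hand":0.035}]' >/dev/null; python3 rel.py 3
```

```text
t 19.2167 pos [ 0.54802 -0.20694  0.04585] sd [0.02 0.02 0.01] to go [-0.46 -0.19] foot 0.45 tilt [ 0.02 -0.01] Ftool [-0.74 -0.96 -5.58] sd [0.31 0.26 0.75] M [ 0.201 -0.164  0.008]
```

It was drawn down, the force dropped, then it met a rigid stop (5.6 N, no further travel), so it is seated. I'll relax the push, release, rise and check.

```bash

python3 -m pendant '[{"dx":0,"dy":0,"dz":-0.0003,"rx":0,"ry":0,"rz":0,"hand":0.035},{"dx":0,"dy":0,"dz":0,"rx":0,"ry":0,"rz":0,"hand":0.044},{"dx":0,"dy":0,"dz":0,"rx":0,"ry":0,"rz":0,"hand":0.048},{"dx":0,"dy":0,"dz":0,"rx":0,"ry":0,"rz":0,"hand":0.054},{"dx":0,"dy":0,"dz":0,"rx":0,"ry":0,"rz":0,"hand":0.06},{"dx":0,"dy":0,"dz":0,"rx":0,"ry":0,"rz":0,"hand":0.06},{"dx":0,"dy":0,"dz":0,"rx":0,"ry":0,"rz":0,"hand":0.06}]'
python3 rel.py 3
python3 -m pendant '[{"dx":0,"dy":0,"dz":-0.005,"rx":0,"ry":0,"rz":0,"hand":0.06},{"dx":0,"dy":0,"dz":-0.01,"rx":0,"ry":0,"rz":0,"hand":0.06},{"dx":0,"dy":0,"dz":-0.02,"rx":0,"ry":0,"rz":0,"hand":0.06},{"dx":0,"dy":0,"dz":-0.03,"rx":0,"ry":0,"rz":0,"hand":0.06},{"dx":0,"dy":0,"dz":-0.03,"rx":0,"ry":0,"rz":0,"hand":0.06},{"dx":0,"dy":0,"dz":-0.03,"rx":0,"ry":0,"rz":0,"hand":0.06},{"dx":0,"dy":0,"dz":-0.02,"rx":0,"ry":0,"rz":0,"hand":0.06},{"dx":0,"dy":0,"dz":-0.02,"rx":0,"ry":0,"rz":0,"hand":0.06},{"dx":0,"dy":0,"dz":0,"rx":0,"ry":0,"rz":0,"hand":0.06},{"dx":0,"dy":0,"dz":0,"rx":0,"ry":0,"rz":0,"hand":0.06},{"dx":0,"dy":0,"dz":0,"rx":0,"ry":0,"rz":0,"hand":0.06}]'
python3 - <<'E'
from rig import manip
from h import *
s=manip.get_state();ims=[]
for n in("scene","side","wrist"):
    d=manip.get_image(n);u,v=map(int,proj(d,[.5486,-.207,.075],s)); k=2 if n=="wrist" else 1
    ims.append(cv2.resize(d["frame"][max(0,v-30*k):v+30*k,u-15*k:u+15*k],(266,532),interpolation=cv2.INTER_CUBIC)); print(n,u,v)
    for z in(.033,.075,.084): print(z,np.round(proj(d,[.5486,-.207,z],s),1))
cv2.imwrite("pics/end.png",np.hstack(ims)[:,:,::-1])
E
```

```text
clock: 19.8
position: [0.5479, -0.207, 0.0454]
ee_rot: [-0.0, 0.991, 0.131, -0.0]
contact_force: [-0.1, 0.1, 0.5]
width: 0.0604
gripper_force: 0.0
t 19.9 pos [ 0.5479  -0.20698  0.04547] sd [0.01 0.01 0.02] to go [-0.33 -0.2 ] foot 0.07 tilt [-0.01 -0.  ] Ftool [-0.35 -0.43 -0.07] sd [0.38 0.34 0.39] M [ 0.023  0.011 -0.039]
clock: 20.82
position: [0.5473, -0.2067, 0.2102]
ee_rot: [-0.0, 0.991, 0.131, -0.0]
contact_force: [-0.2, 0.8, -0.1]
width: 0.0604
gripper_force: 0.0
scene 253 124
0.033 [255.6 134.2]
0.075 [253.7 124.9]
0.084 [253.3 122.8]
side 369 158
0.033 [367.9 170.9]
0.075 [369.2 158.6]
0.084 [369.4 156. ]
wrist 316 191
0.033 [316.8 182.4]
0.075 [316.8 191.6]
0.084 [316.8 194. ]
```

View pics/end.png

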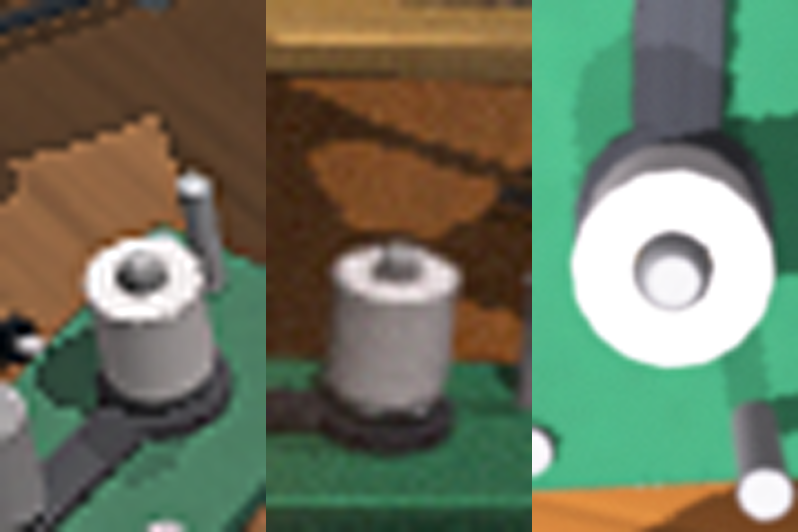

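The former stands upright on the seat. Its top ring is at side row 158.5, against 158.6 predicted for fully home, and the pin shows through the bore. The fingers are clear, so I'm handing in.

```bash
python3 -c "
from rig import manip
print(manip.sign_off())"
```

```text
the job is handed in; nothing more can be done
None
```

The white nylon former is on the bender's pin, clicked home on its seat and released; wrist readings stayed below 10 N, nothing else was touched, and I handed it in at about 21 s.

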